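# Crack the walnut in the counter-top nutcracker

### The arm

A 7-joint arm with a two-finger parallel gripper is mounted at the origin on the work surface. World frame = base frame: x ahead of the robot, y to its left, z up, the work surface at z = 0. Lengths are in m, angles in rad, forces in N, time in s.
With the tool pointing down it reaches from about 0.425 to 0.875 m from the base axis. Payload 4.7 kg.
Tool frame: the origin (TCP) lies between the finger pads; the fingertips stand 22 mm ahead of it and the grasp point (between the pads) lies 3 mm ahead of it (env.finger_overhang is the distance from the TCP to the fingertips, in m); z points along the fingers, y is the direction in which the jaws open and shut (so a half turn about z gives the same grasp; the last joint's range is limited). The gripper opens to 87 mm and grips with 3 to 60 N. Pads are 19 mm wide; open, the fingers measure 117 mm over their backs; the gripper's body (75 mm by 190 mm) begins 51 mm behind the grasp point.
Start: joints at [1.345, 0.321, -0.07, 1.45, 0.023, 1.371, -0.057], TCP at [0.154, -0.631, 0.245] pointing down, gripper open.
Joint ranges: [-2.86, 2.86], [-0.3, 2.09], [-1.38, 1.24], [0.06, 2.45], [-1.56, 4.7], [0.09, 2.05], [-2.69, 2.69]. Speed limits (rad/s): [2.57, 2.57, 3.14, 3.14, 3.14, 3.14, 3.14].

### API

Orientations are given as [roll, pitch, yaw] about the fixed x, y, z axes, in that order (R = Rz(yaw) Ry(pitch) Rx(roll)).
In Python, from station import env gives the robot as it stands. Calls block until the motion is done:
- env.move_pose(position, orientation): joint-space move of the TCP to a pose.
- env.move_linear(position, orientation=None, v=0.15, f_stop=None): straight line of the TCP; orientation=None keeps the orientation; v is the mean speed in m/s. With f_stop (N) it stops when the force on the tool has changed by that much, and returns True; else False.
- env.move_j(angles): joint-space move.
- env.grip(opening, grip_force=None): finger opening in m; grip_force is the grip in N (None keeps the last); returns when the fingers have stopped.
- env.wait(seconds).
- env.ik(position, orientation): joint angles nearest the present ones, or None.
- env.get_obs(): the state.
- env.grab_frame(name): name is "side" or "top" or "wrist"; returns a dict with "pixels" (420x560x3 uint8, red, green, blue), "range_z" (420x560 float32, m along the optical axis (not along the pixel's ray), 0 where there is no reading), "intrinsics" (3x3 intrinsics, pixels), "k1" (the pictures are not rectified: a ray, as slopes to the right and down, at radius r is drawn at 1 + k1 r^2 times it, then the intrinsics apply), "pose" (4x4, takes a point from camera to world coordinates). Camera axes: x right, y up, looking along -z (the intrinsics and any distortion apply to the point x, -y, -z); pixel columns grow to the right and rows downward; lengths in m; the calibration is good to about 2 mm. A picture is of the moment at which its call begins.
A pose or a line that the arm cannot do raises env.IKError and nothing moves.
- env.hand_in(): hands the job in, once; it reports no verdict.
The state is a dict: "time_s": time; "joint_pos": joint angles; "joint_velocities": joint speeds; "joint_torque": joint torques, N m; "position": TCP position; "orientation": TCP orientation; "ft_force": force on the tool from outside, world axes, zero at the start; "wrist_torque": the same for the moment, N m; "finger_gap": finger opening in m.
Only numpy, scipy, OpenCV 4.12 (cv2) and the standard library are available. Lean on these libraries where they do the work, as an engineer would, in place of code of your own. Each camera call takes 0.05 s, during which the arm holds its last target.

### The job

Two steel nutcrackers stand on the cafe counter; one of them already holds a whole walnut in its jaws. Squeeze the two handles of that one fully together, past the point where the shell gives and the walnut cracks, then let go. Leave the handles closed, and do not squeeze the other, empty nutcracker.

Things in the scene. Friction and masses are not known exactly. Their poses are not given: they have to be found in the camera images.
- cracker_grip (a point): Where to squeeze the nutcracker that holds the walnut: midway between its two level flat steel handles, 55 mm above the counter, half-way up them. x points along the middle line to the pivot, y across the handles, z up. Handles: 10 mm thick, 16 mm tall, here 65 mm over their outsides open, 29 mm closed; they end 45 mm behind (-x, 72 mm over the outsides). Only counter below.
- cracker: Fixed round white stone base of that nutcracker, 156 mm across, 12 mm high; origin at the centre of its underside, x ahead along the nutcracker's middle line, away from the handle ends. The handles pivot on its central post (top 70 mm high), 130 mm ahead of the grip point. The walnut (36 x 33 mm) is between the handles, 45 mm from the post.
- cracker_handle (a joint): Closing angle (rad) of each handle of that nutcracker: 0 open, 0.14 fully closed (stop); both always move alike, either side of the middle line. At the grip point each side needs up to about 8 N (about 16 N if only one is pushed), greatest near 0.08; then the shell gives, the two halves drop open onto the base, and the handles go shut and stay so. Released earlier they spring open.
- spare_grip (a point): The same point and axes on the other nutcracker, of the same shape and size but empty, with no walnut between its handles. To be left alone.
- spare_handle (a joint): Closing angle (rad) of each handle of the empty nutcracker: 0 open, 0.14 fully closed; only a light spring holds it open.

How it is judged:
On the way:
1. the handles of the nutcracker with the walnut are squeezed together until the shell has given (value of joint cracker_handle above 0.12 rad), for 0.2 s.
At the end, for the whole second after the job is handed in: The handles of the nutcracker with the walnut are closed (more than 0.12 of their 0.14 rad) and stay so once let go, the shell cracked; the empty nutcracker's handles are still open (less than 0.05 rad) (value of joint cracker_handle above 0.12 rad and value of joint spare_handle below 0.05 rad); the robot touches nothing.
It fails at once if the empty nutcracker is squeezed (value of joint spare_handle above 0.05 rad).
It also fails if it takes over 29 s, if anything falls off the work surface, if the arm or the gripper's body presses on something with over 40 N, if the wrist force passes 120 N, or if a joint passes its speed limit or range.

## Working session

There is one attempt and no reset: what is moved stays moved. The work goes in short steps, each a Python script; the robot and the scene stay as the last script left them, time stands still between calls to the robot, and variables do not carry over. Pictures are saved under pics/ and viewed, and the job is handed in when it is done.

```bash
ls; mkdir -p pics
python3 - <<'E'
from station import env
import cv2,numpy as np
for n in ["side","top"]:
    f=env.grab_frame(n); cv2.imwrite(f"pics/{n}0.png",f["pixels"][:,:,::-1]); np.savez(f"{n}0.npz",**f)
    print(n,f["intrinsics"],f["k1"],f["pose"].round(3), (f["range_z"]>0).mean())
print(env.get_obs())
E
```

```text
pics
side [[527.19665147   0.         284.46820817]
 [  0.         527.19665147 220.01485783]
 [  0.           0.           1.        ]] -0.17207812808412257 [[-0.988  0.11  -0.107  0.473]
 [-0.153 -0.75   0.644  0.626]
 [-0.009  0.653  0.758  0.8  ]
 [ 0.     0.     0.     1.   ]] 0.9961181972789116
top [[500.09017781   0.         278.70337947]
 [  0.         500.09017781 211.56378937]
 [  0.           0.           1.        ]] -0.1862179250891255 [[ 0.006  0.984 -0.18   0.427]
 [-1.     0.004 -0.011 -0.028]
 [-0.01   0.18   0.984  0.879]
 [ 0.     0.     0.     1.   ]] 0.9960331632653061
{'time_s': 0.1, 'joint_pos': array([ 1.34508555,  0.32178971, -0.07009228,  1.45158447,  0.02266133,
        1.37081961, -0.05691581]), 'joint_velocities': array([ 0.00035982, -0.00152907,  0.00032035, -0.00147518, -0.00071896,
        0.00077326,  0.00071496]), 'joint_torque': array([ 1.95574705e-05, -4.92572379e+01, -4.05669054e-01, -3.13396990e+01,
       -6.40911888e-02,  3.96093086e-02,  8.44340116e-05]), 'position': array([ 0.15421192, -0.63094904,  0.24352863]), 'orientation': array([-3.13978441e+00,  1.53160617e-04,  2.39843069e-01]), 'ft_force': array([-0.4372876 , -0.33390698, -0.57535249]), 'wrist_torque': array([-0.06932358,  0.02144261, -0.02203115]), 'finger_gap': 0.08718146449536707}
```

View pics/side0.png

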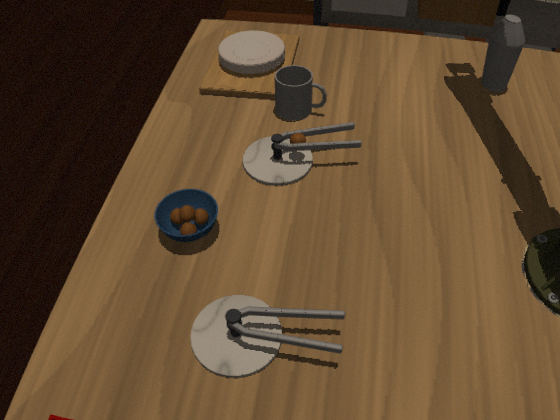

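View pics/top0.png

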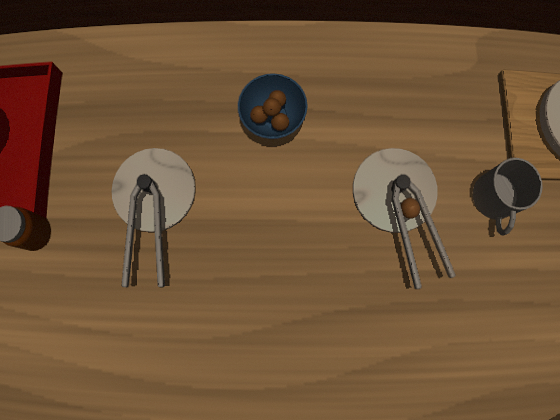

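The walnut is in the right-hand cracker in the top view: base about (396,190), post (403,182), nut (410,208), handle ends (417,286) and (451,275). The left one, base (153,190), is empty. The side view agrees, with the nut at (298,140). The mug at (515,190) stands close by, so I'll check clearance.

```bash
cat > h.py <<'E'
import numpy as np,cv2
def cloud(f):
    K=f["intrinsics"];k1=float(f["k1"]);z=f["range_z"]
    v,u=np.mgrid[:420,:560]
    d=np.stack([u.ravel(),v.ravel()],1).astype(float)[:,None]
    s=cv2.undistortPoints(d,K,np.array([k1,0,0,0.]),None,None,None,(3,50,1e-10)) if False else cv2.undistortPoints(d,K,np.array([k1,0,0,0.]))
    s=s.reshape(420,560,2)
    P=np.stack([s[...,0]*z,-s[...,1]*z,-z],-1)
    T=f["pose"]; W=P@T[:3,:3].T+T[:3,3]; W[z==0]=np.nan
    return W
E
python3 - <<'E'
from h import *
np.set_printoptions(precision=4,suppress=True)
def st(a): return np.nanmedian(a.reshape(-1,3),0)
for n in ["top","side"]:
    f=np.load(n+"0.npz"); W=cloud(f); px=f["pixels"].astype(int)
    hsv=cv2.cvtColor(f["pixels"],cv2.COLOR_RGB2HSV)
    print(n,"table",st(W[300:320,260:280]) if n=="top" else st(W[100:130,380:420]))
    # white base
    roi=((300,250),(340,120)) 
    X,Y,Z=W[...,0],W[...,1],W[...,2]
    near=(Y<-0.12)&(Y>-0.42)&(X>0.3)&(X<0.7)
    hm=near&(Z>0.047)&(Z<0.068)&(hsv[...,1]<70)
    nb,l,s,c=cv2.connectedComponentsWithStats(hm.astype(np.uint8))
    for i in range(1,nb):
        if s[i,4]>60:
            p=W[l==i]; print("comp",s[i],p.mean(0),np.percentile(p,[2,98],axis=0).ravel())
    bm=near&(Z>0.004)&(Z<0.02)&(hsv[...,1]<70)&(hsv[...,2]>90)
    p=W[bm]; 
    if len(p):
        hull=cv2.convexHull(p[:,:2].astype(np.float32)); print("base",len(p),cv2.minEnclosingCircle(hull),np.median(p[:,2]))
    nut=near&(hsv[...,1]>120)&(Z>0.035)
    if nut.sum(): print("nut",nut.sum(),W[nut].mean(0),W[nut].max(0),W[nut].min(0))
    mug=(Y<-0.33)&(Y>-0.6)&(X>0.3)&(X<0.6)&(Z>0.03)
    if mug.sum(): print("mug",W[mug].min(0),W[mug].max(0))
    np.save(n+"W.npy",W)
E
```

```text
top table [ 0.4141 -0.0023  0.0002]
comp [481 169  29  47 247] [ 0.6048 -0.3851  0.0571] [ 0.5754 -0.4159  0.0477  0.649  -0.3739  0.0676]
comp [391 180  30 109 746] [ 0.5397 -0.2286  0.0615] [ 0.4533 -0.2491  0.0516  0.6231 -0.211   0.0661]
comp [408 182  47  96 652] [ 0.5534 -0.2741  0.0618] [ 0.4723 -0.307   0.0525  0.623  -0.2413  0.0658]
base 3880 ((0.6316246390342712, -0.2850537896156311), 0.13498035073280334) 0.01100185612185689
nut 320 [ 0.5792 -0.2413  0.0655] [ 0.6589 -0.2247  0.0949] [ 0.4485 -0.4125  0.0371]
mug [ 0.5396 -0.4581  0.0301] [ 0.6    -0.3781  0.1041]
side table [ 0.3571 -0.4354 -0.0018]
comp [275  88  37  17 270] [ 0.6145 -0.3806  0.0576] [ 0.5767 -0.4048  0.0473  0.6582 -0.3695  0.0675]
comp [ 271  122   90   30 1092] [ 0.5445 -0.2441  0.0572] [ 0.4567 -0.2999  0.048   0.6303 -0.2082  0.0662]
base 1822 ((0.6289257407188416, -0.22397083044052124), 0.0796443372964859) 0.00851518642168897
nut 141 [ 0.5848 -0.2379  0.0631] [ 0.6222 -0.2153  0.0721] [ 0.5395 -0.4153  0.035 ]
mug [ 0.5393 -0.455   0.0302] [ 0.5995 -0.374   0.1014]
```

Run:
```python
from h import *
np.set_printoptions(precision=4,suppress=True)
def fit(p):
    vx,vy,x,y=cv2.fitLine(p[:,:2].astype(np.float32),cv2.DIST_HUBER,0,.01,.01).ravel()
    if vx<0: vx,vy=-vx,-vy
    return np.array([x,y]),np.array([vx,vy])
def plane(f,uv,h):
    s=cv2.undistortPoints(np.array(uv,float)[:,None],f["intrinsics"],np.array([float(f["k1"]),0,0,0])).reshape(-1,2)
    T=f["pose"]; d=np.c_[s[:,0],-s[:,1],-np.ones(len(s))]@T[:3,:3].T
    return T[:3,3]+d*((h-T[2,3])/d[:,2])[:,None]
for n in ["top","side"]:
    f=np.load(n+"0.npz"); W=np.load(n+"W.npy"); X,Y,Z=[W[...,i] for i in range(3)]
    hsv=cv2.cvtColor(f["pixels"],cv2.COLOR_RGB2HSV)
    near=(Y<-0.18)&(Y>-0.33)&(X>0.44)&(X<0.68)
    m=near&(Z>0.047)&(hsv[...,1]<70)
    pc=m&(X>0.59)&(Z>0.066); 
    if pc.sum(): print(n,"post",pc.sum(),W[pc].mean(0),np.median(plane(f,np.argwhere(pc)[:,::-1],.07),0), W[pc].max(0),W[pc].min(0))
    a=m&(X<0.57); nb,l,s,c=cv2.connectedComponentsWithStats(a.astype(np.uint8))
    L=[]
    for i in range(1,nb):
        if s[i,4]<100: continue
        p=W[l==i]; q=plane(f,np.argwhere(l==i)[:,::-1],.063)
        L.append(fit(q)); o,d=fit(p)
        e=(q[:,:2]-L[-1][0])@L[-1][1]; E=L[-1][0]+L[-1][1]*np.percentile(e,[.5,99.5])[:,None]
        print(n,"handle",s[i],"depth",o,d,"ray",L[-1],"ends",E.ravel(), "zmax",np.percentile(p[:,2],95), "width", np.ptp(np.percentile((q[:,:2]-L[-1][0])@np.array([-d[1],d[0]]),[2,98])))
    if len(L)==2:
        (o1,d1),(o2,d2)=L; t=np.linalg.solve(np.c_[d1,-d2],o2-o1); I=o1+t[0]*d1; b=d1+d2; b/=np.linalg.norm(b)
        ang=np.arccos(d1@d2)
        print("intersect",I,"dir",b,"yaw",np.arctan2(b[1],b[0]),"half",ang/2)
        # where centreline separation 55mm
        r=55e-3/2/np.tan(ang/2); print("grip",I-b*r)
```

```text
top post 162 [ 0.6272 -0.2267  0.0703] [ 0.6281 -0.2268  0.07  ] [ 0.6387 -0.2145  0.0746] [ 0.5948 -0.2628  0.066 ]
top handle [396 216  25  73 500] depth [ 0.506  -0.2354] [0.9747 0.2236] ray (array([ 0.5108, -0.2341], dtype=float32), array([0.975 , 0.2222], dtype=float32)) ends [ 0.4505 -0.2479  0.5693 -0.2208] zmax 0.06515104335528911 width 0.011280771134214312
top handle [424 216  31  62 384] depth [ 0.524  -0.2854] [0.9266 0.3761] ray (array([ 0.521 , -0.2866], dtype=float32), array([0.9255, 0.3787], dtype=float32)) ends [ 0.4692 -0.3078  0.5695 -0.2668] zmax 0.06538995303768276 width 0.010501700129828748
intersect [ 0.8235 -0.1629] dir [0.9535 0.3014] yaw 0.30621067 half 0.08217491
grip [ 0.5051 -0.2635]
side post 68 [ 0.6279 -0.2226  0.0684] [ 0.6279 -0.2205  0.07  ] [ 0.6404 -0.2107  0.0714] [ 0.6159 -0.2351  0.0662]
side handle [306 122  48  14 325] depth [ 0.5214 -0.2816] [0.9243 0.3817] ray (array([ 0.5194, -0.2754], dtype=float32), array([0.923 , 0.3848], dtype=float32)) ends [ 0.4688 -0.2965  0.5693 -0.2546] zmax 0.06303478130041029 width 0.021740016076328385
side handle [303 140  58  11 394] depth [ 0.4995 -0.2318] [0.9754 0.2204] ray (array([ 0.5098, -0.2229], dtype=float32), array([0.9711, 0.2387], dtype=float32)) ends [ 0.4504 -0.2375  0.5687 -0.2084] zmax 0.06254544943081214 width 0.02124137636758619
intersect [ 0.8405 -0.1416] dir [0.9499 0.3127] yaw 0.31802532 half 0.07698283
grip [ 0.5018 -0.2531]
```

The measurements agree. The handle lines, handle ends (72.7 mm outside) and post less 130 mm all put the grip at about (0.504, -0.2645) with yaw 0.306, within about 1.5 mm. The mug is 104 mm tall and at least 30 mm clear of the body. I'll go above and look with the wrist camera.

Run:
```python
from station import env
import cv2,numpy as np
env.move_pose([0.504,-0.2645,0.2],[np.pi,0,0.306])
o=env.get_obs();print(o["time_s"],o["position"],o["orientation"],o["joint_pos"],o["finger_gap"])
f=env.grab_frame("wrist");np.savez("wr.npz",**f);cv2.imwrite("pics/w1.png",f["pixels"][:,:,::-1])
f=env.grab_frame("side");cv2.imwrite("pics/s1.png",f["pixels"][:,:,::-1])
```

```text
1.95 [ 0.50338053 -0.26616147  0.20001625] [3.14108659e+00 3.47258842e-04 3.03484924e-01] [ 0.82451793  0.20405043 -0.43561033  1.70363835  0.09075816  1.25366735
 -0.898805  ] 0.08700826553456648
```

View pics/w1.png

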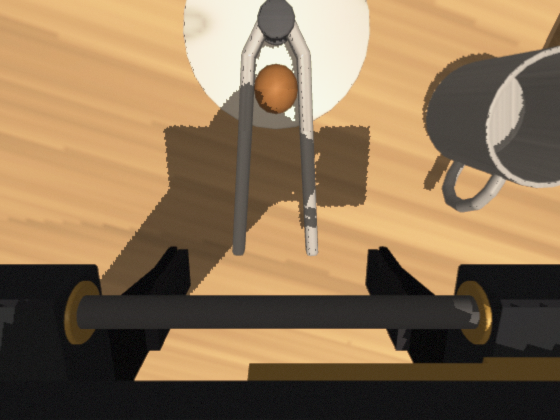

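View pics/s1.png

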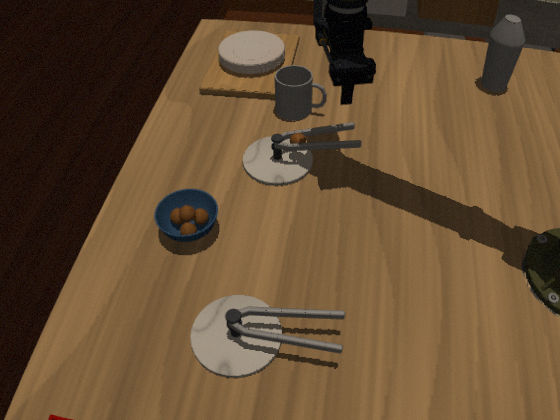

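The wrist view shows the handle ends at (239,250) and (311,250), centred between the fingers (inner faces about 188 and 367, so 277) and parallel to the approach axis. The mug is clear to the right. I'll descend.

Run:
```python
from station import env
import cv2,numpy as np
s=env.move_linear([0.504,-0.2645,0.060],[np.pi,0,0.306],v=0.08,f_stop=8)
o=env.get_obs();print(s,o["time_s"],o["position"],o["orientation"],o["ft_force"],o["finger_gap"])
f=env.grab_frame("wrist");cv2.imwrite("pics/w2.png",f["pixels"][:,:,::-1])
f=env.grab_frame("top");cv2.imwrite("pics/t2.png",f["pixels"][:,:,::-1])
```

```text
False 3.95 [ 0.5043048  -0.26468597  0.06048773] [ 3.14090630e+00 -5.59855983e-04  3.05913667e-01] [ 0.40325131 -0.63134157  0.0966381 ] 0.08687311801571398
```

View pics/w2.png

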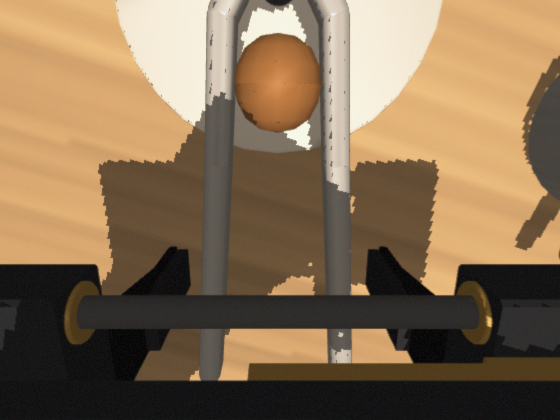

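View pics/t2.png

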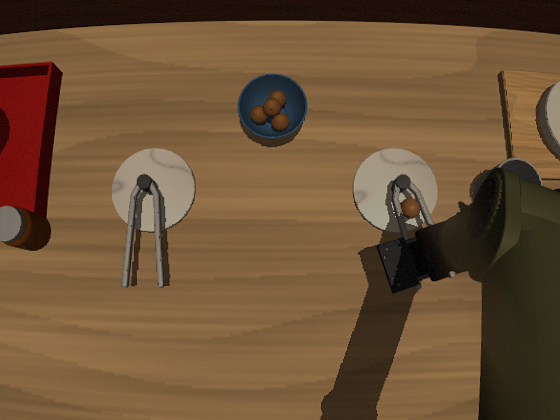

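The wrist view shows both handles (columns about 213 and 340) between the open fingers (188 and 367), with the nut at (278,82) and no contact. Now I'll squeeze.

Run:
```python
from station import env
import cv2,numpy as np
env.grip(0.02,35)
o=env.get_obs();print(o["time_s"],o["position"],o["ft_force"],o["finger_gap"])
env.wait(0.6)
o=env.get_obs();print(o["time_s"],o["position"],o["ft_force"],o["finger_gap"])
f=env.grab_frame("wrist");cv2.imwrite("pics/w3.png",f["pixels"][:,:,::-1])
```

```text
5.0417 [ 0.50368733 -0.26416308  0.05990393] [-2.95411396  1.17130878  2.32271773] 0.02852970105288641
5.6417 [ 0.50368341 -0.26417012  0.05988692] [-4.72115434  3.20712741  3.41893302] 0.028393567156913366
```

View pics/w3.png

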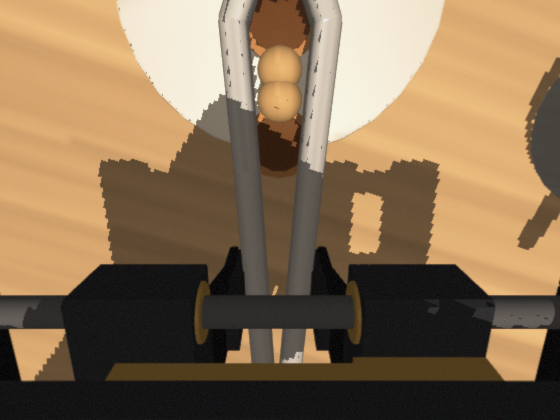

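The shell has cracked: the halves and kernel lie at (280,90), and the 28.4 mm gap matches the 29 mm closed width. I'll release and retreat straight up.

Run:
```python
from station import env
import cv2,numpy as np
env.grip(0.086)
o=env.get_obs();print(o["time_s"],o["ft_force"],o["finger_gap"])
s=env.move_linear([0.504,-0.2645,0.22],v=0.1,f_stop=10)
env.wait(0.3)
o=env.get_obs();print(s,o["time_s"],o["position"],o["ft_force"])
for n in ["wrist","top"]:
    f=env.grab_frame(n);cv2.imwrite(f"pics/{n}4.png",f["pixels"][:,:,::-1])
```

```text
6.85 [ 0.79848481  0.65029946 -0.4288124 ] 0.08617077846197733
False 8.9 [ 0.50394127 -0.26445373  0.21981896] [0.30892265 0.06669221 0.06274108]
```

View pics/wrist4.png

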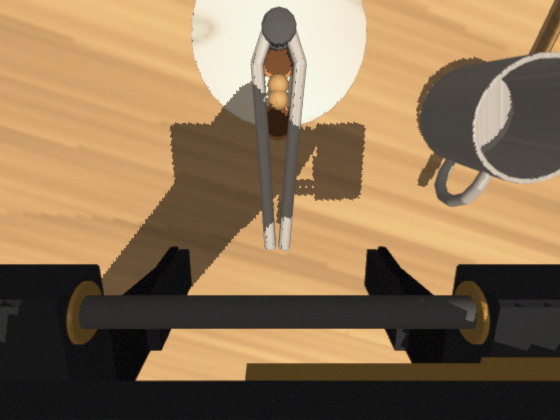

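View pics/top4.png

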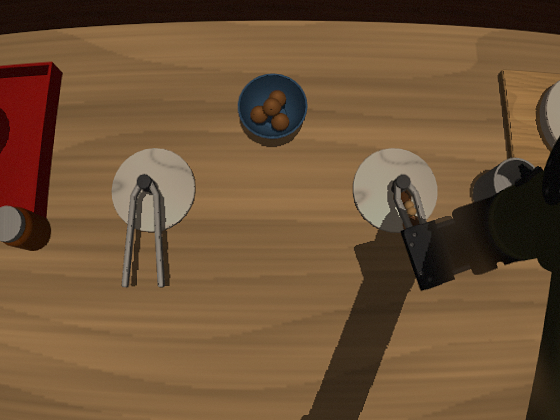

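The handles stay shut, with their ends at (269,247) and (285,247), and the nut is open. The spare's handles are still open at (126,285) and (161,285), and the gripper is clear of everything.

```bash
python3 -c "
from station import env
env.hand_in()"
```

```text
the job is handed in; nothing more can be done
```

The walnut is cracked and its nutcracker's handles are closed. I handed the job in with the robot's clock at about 9 s of the 29 s allowed. No verdict is reported, so this rests on my own checks.

- **Finding it:** I located the nutcracker holding the walnut in the top view. Three measurements of the grip point agreed to about 1.5 mm: the handle lines, the handle ends, and the post less 130 mm. Positions cast from the side view onto a plane came out about 11 mm off in y, because that mask includes the handles' flanks. I did not use them.
- **Squeeze:** I squeezed with a 35 N grip and held for 0.6 s. The fingers stopped at 28.4 mm, against the stated closed width of 29 mm. Wrist forces read before, during and after the squeeze were under about 7 N.
- **Last checks:** After I let go and rose to 0.22 m, the wrist picture showed the handles shut and the shell open. The top picture showed the empty nutcracker's handles still open. The tool force was under 0.4 N, and none of these last checks failed.

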